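# Put the lock parts away

### The arm

A 6-joint arm with a two-finger parallel gripper is mounted at the origin on the work surface. World frame = base frame: x ahead of the robot, y to its left, z up, the work surface at z = 0. Lengths are in m, angles in rad, forces in N, time in s.
With the tool pointing down it reaches from about 0.275 to 0.825 m from the base axis. Payload 4.9 kg.
Tool frame: the origin (TCP) lies midway between the tips of the shut fingers; the grasp point (between the pads) lies 19 mm behind it (grip_point_offset is the distance from the TCP to the grasp point, in m); z points along the fingers, x is the direction in which the jaws open and shut, and the axes are right-handed (so a half turn about z gives the same grasp; the last joint's range is limited). The gripper opens to 85 mm and grips with 20 to 120 N. Pads are 22 mm wide; open, the fingers measure 114 mm over their backs; the gripper's body (76 mm by 85 mm) begins 54 mm behind the grasp point. The pads swing forward as they close: fully open they stand 13 mm farther back than shut.
Start: joints at [1.05, 0.326, -0.193, 1.052, 0, 1.437], TCP at [0.207, 0.509, 0.231] pointing down, gripper open.
Joint ranges: [-2.65, 2.65], [-0.97, 1.79], [-1.3, 1.35], [-1.93, 2.1], [-1.47, 1.37], [-3.14, 3.14]. Speed limits (rad/s): [2.57, 2.57, 3.14, 3.14, 3.14, 3.14].

### API

Orientations are given as a rotation vector (axis times angle).
In Python, from cell import * gives the robot as it stands. Calls block until the motion is done:
- movep(position, orientation): joint-space move of the TCP to a pose.
- move_l(position, velocity=0.15, rot=None, until_force=None): straight line of the TCP; rot=None keeps the orientation; velocity is the mean speed in m/s. With until_force (N) it stops when the force on the tool has changed by that much, and returns True; else False.
- set_joints(angles): joint-space move.
- let_go() and grab(newtons=None): open the fingers fully, or close them until they stop; newtons is the grip in N (None keeps the last).
- sleep(seconds).
- ik(position, orientation): joint angles nearest the present ones, or None.
- get_state(): the state.
- grab_frame(name): name is "side" or "top"; returns a dict with "img" (480x640x3 uint8, red, green, blue), "fx", "fy", "cx", "cy" (pixels), "cam_to_world" (4x4, takes a point from camera to world coordinates). Camera axes: x right, y down, z forward; pixel columns grow to the right and rows downward; lengths in m; the calibration is good to about 2 mm. A picture is of the moment at which its call begins. There is no depth.
A pose or a line that the arm cannot do raises MotionError and nothing moves.
- sign_off(): hands the job in, once; it reports no verdict.
Trained networks look in the newest picture that a camera, given by its name, has taken for a name from the list of things; names that differ only in an ending like _2 or _b are one class to them, and where a whole thing is asked for, a point or a joint stands for the part that bears it (a point fixed in the world has none). Each returns a list of dicts, best first, with "score" (0 to 1); they miss things now and then, are a little off and sometimes report something else, mostly with a low value. They report only what shows in the picture. A call takes as long as a camera call. They do not tell look-alikes from the thing itself.
- spot_in(camera, name): "centre" ([column, row] in pixels, amid what is visible of it).
- silhouettes(camera, name): "mask" (480x640 bool, what is visible of it) and "centre" ([column, row] in pixels, amid what is visible of it).
- tip_of(camera, name): "centre" ([column, row] in pixels: a listed point, or the origin of a listed thing).
The state is a dict: "clock": time; "q": joint angles; "joint_velocities": joint speeds; "tau": joint torques, N m; "position": TCP position; "eef_rot": TCP orientation; "contact_force": force on the tool from outside, world axes, zero at the start; "wrist_torque": the same for the moment, N m; "finger_gap": opening from 0.0 (shut) to 1.0 (fully open).
Only numpy, scipy, OpenCV 4.12 (cv2) and the standard library are available. Lean on these libraries where they do the work, as an engineer would, in place of code of your own. Each camera call takes 0.05 s, during which the arm holds its last target.

### The job

Tidy the locksmith's bench: lift the lid off the yellow tin by its knob and lay it flat, knob up, on the cork mat, then drop every brass lock cylinder on the bench into the tin and every padlock into the open drawer. When all are in, put the lid back squarely on the tin and push the drawer fully home. Leave the bin of drill bits, the spray can and the screwdriver where they are, and keep the tin upright.

Things in the scene. Friction and masses are not known exactly. Their poses are not given: they have to be found in the camera images.
- tin: yellow round open tin, standing loose on the bench, 0.9 kg; outer diameter 124 mm, inner diameter 116 mm, height 85 mm, floor 4 mm thick. Origin at the centre of its underside, z up.
- lid: the tin's loose lid, on it at the start, 0.2 kg: steel plug underneath 104 mm across, 6 mm high (fits in the tin's mouth with 6 mm play all round), yellow disc 130 mm across, 4 mm thick, black round knob 30 mm across from 20 to 36 mm above the origin, on a 14 mm stem. Origin: centre of the plug's underside, z to the knob. Seated, the origin is 79 mm above the tin's.
- mat: square cork mat, 180 x 180 x 5 mm, fixed on the bench. Origin at the centre of its underside.
- cyl0: brass lock cylinder lying on its side on the bench (may be absent), 150 g, 60 mm long (x), 33 mm wide (y), 17 mm thick (z) at its round barrel (-y side), 10 mm at its narrow edge (+y side). Origin at the middle of its underside as it lies at the start. Best gripped across y.
- cyl1: brass lock cylinder lying on its side on the bench (may be absent), 150 g, 60 mm long (x), 33 mm wide (y), 17 mm thick (z) at its round barrel (-y side), 10 mm at its narrow edge (+y side). Origin at the middle of its underside as it lies at the start. Best gripped across y.
- cyl2: brass lock cylinder lying on its side on the bench (may be absent), 150 g, 60 mm long (x), 33 mm wide (y), 17 mm thick (z) at its round barrel (-y side), 10 mm at its narrow edge (+y side). Origin at the middle of its underside as it lies at the start. Best gripped across y.
- cyl3: brass lock cylinder lying on its side on the bench (may be absent), 150 g, 60 mm long (x), 33 mm wide (y), 17 mm thick (z) at its round barrel (-y side), 10 mm at its narrow edge (+y side). Origin at the middle of its underside as it lies at the start. Best gripped across y.
- padlock0: small steel padlock with a blue band, lying flat on the bench (may be absent), 140 g: body 28 (x) x 38 (y) x 16 (z) mm, with a dark shackle that reaches to 37 mm from the origin at the +x side. Origin at the centre of the underside of the body block. Grip the body across y.
- padlock1: small steel padlock with a blue band, lying flat on the bench (may be absent), 140 g: body 28 (x) x 38 (y) x 16 (z) mm, with a dark shackle that reaches to 37 mm from the origin at the +x side. Origin at the centre of the underside of the body block. Grip the body across y.
- padlock2: small steel padlock with a blue band, lying flat on the bench (may be absent), 140 g: body 28 (x) x 38 (y) x 16 (z) mm, with a dark shackle that reaches to 37 mm from the origin at the +x side. Origin at the centre of the underside of the body block. Grip the body across y.
- cab: grey steel one-drawer cabinet, fixed on the bench, 220 (x) x 180 (y) x 100 (z) mm; the drawer opens out of its -x side, the side near the robot. Origin at the centre of its underside.
- cab_drawer0 (a joint): opening of the drawer in m: 0 fully home, up to 0.145 m open at the start. It slides along the cabinet's x (opens to -x), with about 1 N of friction and light damping, and stays where it is left.
- drawer_floor (a point): centre of the drawer's inner floor, 22 mm above the bench; moves with the drawer, axes as the cabinet's. Inside 175 mm long (x), 138 mm wide (y), walls 56 mm above the floor, blue front panel up to 88 mm above the bench. Only the length that is pulled out of the cabinet is open from above; the front inner wall is at x = -87 mm from this point.
- cab_drawer0_handle (a point): middle of the steel bar handle on the drawer's front, 62 mm above the bench; the bar runs along y, 90 mm long, and stands 35 mm out from the front panel, to -x.
- bitbin: bystander: open green bin of drill bits, 70 x 110 x 50 mm. Origin at the centre of its underside.
- spray: bystander: blue spray can with a pale grey top, 52 mm in diameter, 160 mm high. Origin at the centre of its underside.
- driver: bystander: screwdriver with a red handle, 200 mm long, lying along its x. Origin at its middle, on the bench.
There are look-alikes about, which are no part of the job. Leave any pink or turquoise look-alike of the padlock2 alone.

How it is judged:
On the way:
1. the lid lies flat, knob up, on the cork mat, let go (horizontal distance between lid and mat below 0.06 m and height (world z) of lid below 0.012 m and angle between lid's own z axis and vertical below 0.1 rad and linear speed of lid below 0.03 m/s and contact force between the fingers and lid below 0.1 N), for 0.2 s.
At the end, for the whole second after the job is handed in: Every brass cylinder present is inside the tin and every padlock present inside the drawer, at rest; the lid is seated on the tin, knob up, (within 10 mm of centred, no more than 4 mm proud, level within 0.05 rad); the tin stands upright; the drawer is home to within 5 mm (horizontal distance between each of cyl0, cyl1, cyl2, cyl3 and tin below 0.058 m and z of each of cyl0, cyl1, cyl2, cyl3, lid in the frame of tin below 0.083 m and linear speed of each of cyl0, cyl1, cyl2, cyl3, padlock0, padlock1, padlock2, lid below 0.03 m/s and x of padlock0 in the frame of drawer_floor between -0.09 and 0.09 m and y of padlock0 in the frame of drawer_floor between -0.07 and 0.07 m and z of padlock0 in the frame of drawer_floor between -0.005 and 0.056 m and x of padlock1 in the frame of drawer_floor between -0.09 and 0.09 m and y of padlock1 in the frame of drawer_floor between -0.07 and 0.07 m and z of padlock1 in the frame of drawer_floor between -0.005 and 0.056 m and x of padlock2 in the frame of drawer_floor between -0.09 and 0.09 m and y of padlock2 in the frame of drawer_floor between -0.07 and 0.07 m and z of padlock2 in the frame of drawer_floor between -0.005 and 0.056 m and horizontal distance between lid and tin below 0.01 m and z of lid in the frame of tin above 0.074 m and angle between the z axis of lid and the z axis of tin, either way round below 0.05 rad and angle between lid's own z axis and vertical below 0.1 rad and angle between tin's own z axis and vertical below 0.05 rad and value of joint cab_drawer0 below 0.005 m); the robot touches nothing.
It fails at once if the bin of drill bits is disturbed (moved more than 30 mm) (distance of bitbin from where it was at the start of the episode above 0.03 m).
It fails at once if the spray can is disturbed (moved more than 30 mm) (distance of spray from where it was at the start of the episode above 0.03 m).
It fails at once if the screwdriver is disturbed (moved more than 30 mm) (distance of driver from where it was at the start of the episode above 0.03 m).
It fails at once if the tin is tipped (angle between tin's own z axis and vertical above 0.5 rad).
Of cyl0, cyl1, cyl2, cyl3 only 3 to 4 are there at a start; the rules pass over those that are not, and their reading is None.
Of padlock0, padlock1, padlock2 only 2 to 3 are there at a start; the rules pass over those that are not, and their reading is None.
At some moment in a run one of cyl0, cyl1, cyl2, cyl3, padlock0, padlock1, padlock2 may be knocked a few centimetres aside while the robot is not near it.
Once in a run the grip may slacken for a moment while it holds something.
It also fails if it takes over 210 s, if anything falls off the work surface, if the arm or the gripper's body presses on something with over 40 N, if the wrist force passes 120 N, or if a joint passes its speed limit or range.

## Working session

There is one attempt and no reset: what is moved stays moved. The work goes in short steps, each a Python script; the robot and the scene stay as the last script left them, time stands still between calls to the robot, and variables do not carry over. Pictures are saved under pics/ and viewed, and the job is handed in when it is done.

```bash
ls; mkdir -p pics; python3 - <<'E'
from cell import *
import cv2
for n in ("top","side"):
    f=grab_frame(n); cv2.imwrite(f"pics/{n}0.png",f["img"][:,:,::-1]); print(n,f["fx"],f["cx"],f["cy"],f["cam_to_world"])
print(get_state())
E
```

```text
pics
top 486.8005657678394 315.88100545331946 230.75509042230124 [[ 0.00318402 -0.9978735   0.06510257  0.49364989]
 [-0.99981082 -0.00442591 -0.01894056 -0.02865191]
 [ 0.01918842 -0.06502995 -0.99769881  1.07300677]
 [ 0.          0.          0.          1.        ]]
side 623.9243430301356 315.3951816461929 241.46338430958477 [[-0.98552556 -0.11483723  0.12470675  0.44074673]
 [-0.16952278  0.67269196 -0.72024131  0.77358851]
 [-0.00117872 -0.73095686 -0.68242265  0.84192203]
 [ 0.          0.          0.          1.        ]]
{'clock': 0.1, 'q': array([ 1.04977038e+00,  3.26902088e-01, -1.93476312e-01,  1.05201374e+00,
        2.13927033e-06,  1.43661593e+00]), 'joint_velocities': array([-4.46377848e-04, -2.58012252e-03,  1.29378190e-03, -5.99385207e-05,
       -7.12324733e-04,  2.50505927e-03]), 'tau': array([ 4.85744440e-04, -4.44239116e+01,  2.63037157e+01,  7.86790566e-03,
       -1.36295380e-04, -1.62666220e-05]), 'position': array([0.20721321, 0.50890655, 0.23056542]), 'eef_rot': array([ 2.60643497e+00,  1.75262006e+00, -2.24956163e-03]), 'contact_force': array([-0.29309024,  0.28240593, -0.4012729 ]), 'wrist_torque': array([ 0.01612435, -0.0293421 , -0.00094297]), 'finger_gap': 1.0013020478132444}
```

View pics/top0.png

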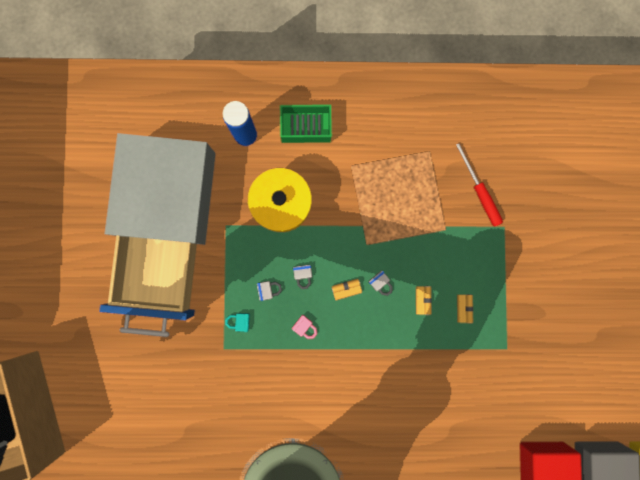

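View pics/side0.png

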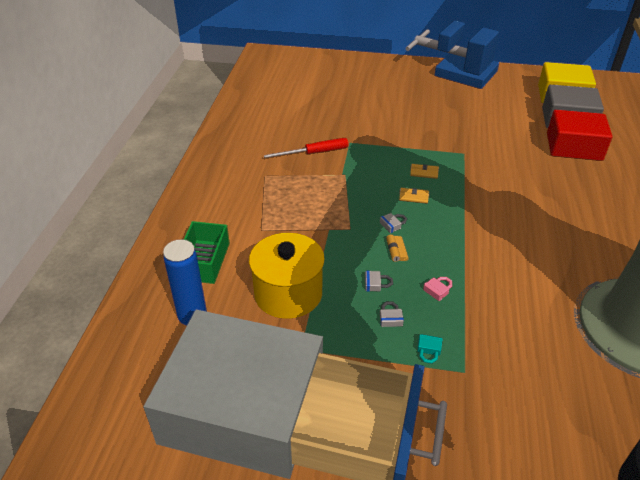

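```bash
cat > h.py <<'E'
from cell import *
import cv2, numpy as np
from scipy.spatial.transform import Rotation as R
F={}
def frame(n):
    F[n]=grab_frame(n); return F[n]
def unproj(n,px,z):
    f=F[n]; T=f["cam_to_world"]
    d=T[:3,:3]@np.array([(px[0]-f["cx"])/f["fx"],(px[1]-f["cy"])/f["fy"],1.]); o=T[:3,3]
    return (o+d*(z-o[2])/d[2])
def proj(n,p):
    f=F[n]; T=f["cam_to_world"]; c=T[:3,:3].T@(np.asarray(p)-T[:3,3])
    return np.array([f["fx"]*c[0]/c[2]+f["cx"],f["fy"]*c[1]/c[2]+f["cy"]])
def down(th):
    "tool down, jaw (tool x) along world angle th; half turn chosen near j6 mid"
    x=np.array([np.cos(th),np.sin(th),0]); z=np.array([0,0,-1.]); y=np.cross(z,x)
    return R.from_matrix(np.c_[x,y,z]).as_rotvec()
def maskpose(n,mask,z):
    ys,xs=np.nonzero(mask); p=np.array([unproj(n,(a,b),z)[:2] for a,b in zip(xs,ys)],np.float32)
    (c,s,ang)=cv2.minAreaRect(p*1000)
    ang=np.deg2rad(ang)
    if s[0]<s[1]: s=(s[1],s[0]); ang+=np.pi/2
    return np.array(c)/1000,np.round(s,0),(ang+np.pi/2)%np.pi-np.pi/2
def save(n,name,box=None,k=1):
    im=F[n]["img"][:,:,::-1]
    if box: im=im[box[1]:box[3],box[0]:box[2]]
    cv2.imwrite(f"pics/{name}.png",cv2.resize(im,None,fx=k,fy=k,interpolation=cv2.INTER_CUBIC))
E
python3 - <<'E'
from h import *
frame("top")
np.set_printoptions(precision=3,suppress=True)
for nm,z in [("cyl0",.008),("padlock0",.008)]:
  print(nm)
  for d in silhouettes("top",nm):
    print(round(d["score"],2),d["centre"],d["mask"].sum(),*maskpose("top",d["mask"],z))
  for d in tip_of("top",nm): print(" tip",round(d["score"],2),d["centre"],unproj("top",d["centre"],0))
for nm,z in [("tin",0.0),("lid",.079),("mat",0),("cab",0),("drawer_floor",.022),("cab_drawer0_handle",.062),("bitbin",0),("spray",0),("driver",0)]:
  for d in tip_of("top",nm)[:2]: print(nm,round(d["score"],2),d["centre"],unproj("top",d["centre"],z))
frame("side")
for nm,z in [("cyl0",0),("padlock0",0),("tin",0.0),("lid",.079),("mat",0),("drawer_floor",.022),("cab_drawer0_handle",.062)]:
  for d in tip_of("side",nm): print("side",nm,round(d["score"],2),d["centre"],unproj("side",d["centre"],z))
save("top","crop1",(210,240,510,350),2.6)
E
```

```text
cyl0
0.95 [423.3, 297.7] 480 [ 0.413 -0.282] [61. 37.] 0.001176484571018932
0.81 [463.9, 304.2] 438 [ 0.396 -0.374] [61. 33.] -0.015776832613738634
0.68 [348.8, 288.9] 395 [ 0.437 -0.115] [62. 32.] -1.264451541733023
 tip 0.97 [346.4, 291.9] [ 0.43  -0.116  0.   ]
 tip 0.73 [463.8, 302.7] [ 0.406 -0.375  0.   ]
 tip 0.72 [424.3, 299.4] [ 0.413 -0.288  0.   ]
padlock0
0.83 [268.3, 290.9] 375 [0.434 0.054] [54. 39.] -1.5683374335413927
0.76 [379.9, 280.4] 316 [ 0.448 -0.193] [51. 37.] 0.7870623061836115
0.6 [300.2, 271.3] 241 [ 0.465 -0.018] [50. 37.] 0.00397160074181091
0.57 [301.1, 329.7] 274 [ 0.352 -0.026] [50. 37.] 0.9029413054819484
0.57 [236.5, 324.0] 333 [0.364 0.122] [50. 41.] -1.5585659124124112
 tip 0.88 [267.0, 291.4] [0.43  0.057 0.   ]
 tip 0.85 [304.2, 324.6] [ 0.358 -0.024  0.   ]
 tip 0.79 [375.3, 279.9] [ 0.456 -0.18   0.   ]
 tip 0.73 [242.2, 320.3] [0.368 0.111 0.   ]
 tip 0.63 [300.9, 271.3] [ 0.474 -0.016  0.   ]
lid 0.91 [277.8, 197.5] [0.627 0.031 0.079]
mat 0.9 [395.0, 196.8] [ 0.64  -0.225  0.   ]
mat 0.32 [169.9, 197.9] [0.635 0.273 0.   ]
cab 0.84 [165.8, 19
[... 319 characters left out ...]
  0.   ]
driver 0.36 [464.1, 305.2] [ 0.401 -0.376  0.   ]
side cyl0 0.83 [423.2, 173.7] [ 0.395 -0.374  0.   ]
side cyl0 0.76 [393.0, 248.8] [ 0.442 -0.12   0.   ]
side cyl0 0.75 [411.5, 200.0] [ 0.415 -0.277  0.   ]
side cyl0 0.26 [373.5, 281.2] [ 0.47  -0.027  0.   ]
side padlock0 0.79 [390.7, 315.1] [0.432 0.049 0.   ]
side padlock0 0.71 [428.4, 348.0] [0.364 0.11  0.   ]
side padlock0 0.62 [435.0, 297.6] [ 0.357 -0.005  0.   ]
side padlock0 0.58 [373.4, 282.2] [ 0.47  -0.024 -0.   ]
side tin 0.94 [285.8, 292.2] [0.625 0.027 0.   ]
side lid 0.95 [284.6, 262.2] [0.624 0.029 0.079]
side mat 0.66 [302.3, 201.2] [ 0.643 -0.234  0.   ]
side drawer_floor 0.86 [337.7, 420.8] [0.493 0.284 0.022]
```

View pics/crop1.png

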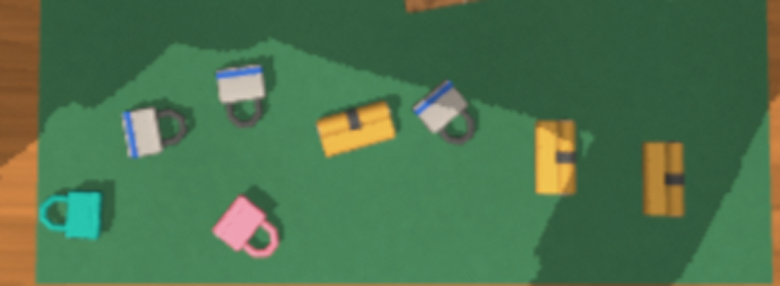

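Steel padlocks with a blue band are at (266,290), (303,275) and (380,283), and these fit the description. The pink one at (305,327) and the turquoise one at (238,323) are the look-alikes, so I'll leave them alone. There are three brass cylinders, at (347,290), (424,300) and (465,309). Next I'll refine the poses by colour.

```bash
cat >> h.py <<'E'
np.set_printoptions(precision=3,suppress=True)
def hsv(n): return cv2.cvtColor(F[n]["img"],cv2.COLOR_RGB2HSV)
def blobs(m,n,z,amin=60):
    m=cv2.morphologyEx(m.astype(np.uint8),cv2.MORPH_CLOSE,np.ones((3,3)))
    k,l,st,c=cv2.connectedComponentsWithStats(m); out=[]
    for i in range(1,k):
        if amin<st[i,4]<900: out.append((c[i],st[i,4])+maskpose(n,l==i,z))
    return out
def bench_roi():
    r=np.zeros((480,640),bool); r[215:400,200:530]=1; return r
def cyls(n="top",roi=None):
    H=hsv(n); m=(H[...,0]>12)&(H[...,0]<30)&(H[...,1]>130)&(H[...,2]>70)
    return blobs(m&(bench_roi() if roi is None else roi),n,.009)
def locks(n="top",roi=None):
    H=hsv(n); h,s,v=H[...,0],H[...,1],H[...,2]
    m=((s<70)&(v>75))|((h>105)&(h<130)&(s>70)&(v>60))
    return blobs(m&(bench_roi() if roi is None else roi),n,.014)
def lidpos(n="top",z=.089):
    H=hsv(n); m=((H[...,0]>22)&(H[...,0]<32)&(H[...,1]>180)&(H[...,2]>60)).astype(np.uint8)
    k,l,st,c=cv2.connectedComponentsWithStats(m); i=1+np.argmax(st[1:,4])
    cs,_=cv2.findContours((l==i).astype(np.uint8),cv2.RETR_EXTERNAL,cv2.CHAIN_APPROX_NONE)
    p=np.array([unproj(n,q,z)[:2] for q in max(cs,key=len)[:,0]],np.float32)*1000
    return cv2.minEnclosingCircle(p), cv2.fitEllipse(p)
E
python3 - <<'E'
from h import *
frame("top")
for b in cyls(): print("c",*b)
for b in locks(): print("p",*b)
print(lidpos())
for d in spot_in("top","lid")[:1]: print(d["centre"])
H=hsv("top"); m=np.all(np.abs(H.astype(int)-H[198,279])<[200,200,25],axis=2)
m2=np.zeros_like(m); m2[185:212,265:295]=m[185:212,265:295]
ys,xs=np.nonzero(m2); print(len(xs),xs.mean(),ys.mean(),unproj("top",(xs.mean(),ys.mean()),.115))
print(get_state()["clock"])
E
```

```text
c [346.573 289.325] 379 [ 0.437 -0.116] [61. 32.] -1.2929653750237424
c [422.648 299.785] 381 [ 0.414 -0.283] [59. 31.] -0.010249841245442148
c [464.459 308.256] 399 [ 0.395 -0.374] [59. 33.] -0.015776832613738634
p [302.498 274.35 ] 323 [ 0.464 -0.021] [51. 40.] 0.16944467297597066
p [380.477 282.539] 321 [ 0.447 -0.193] [51. 40.] 0.6913576176699792
p [266.801 290.156] 321 [0.435 0.052] [52. 40.] -1.4045563354271593
p [306.674 332.685] 92 [ 0.344 -0.024] [56. 30.] -1.5700452720651192
(((622.0625, 27.074140548706055), 64.47066497802734), ((635.3080444335938, 24.49159812927246), (95.47802734375, 136.0034637451172), 167.5337677001953))
[277.8, 194.6]
133 278.8421052631579 197.71428571428572 [0.621 0.027 0.115]
1.3
```

```bash
cat >> h.py <<'E'
def go(x,y,z,th):
    q0=np.array(get_state()["q"]); best=None
    for t in (th,th+np.pi):
        q=ik([x,y,z],down(t))
        if q is None: continue
        q=np.array(q); c=np.abs(q-q0).max()+ (5 if abs(q[5])>2.9 else 0)
        if best is None or c<best[0]: best=(c,t)
    if best is None: raise RuntimeError("no ik")
    movep([x,y,z],down(best[1])); return best[1]
def st(tag=""):
    s=get_state(); print(tag,round(s["clock"],1),s["position"],"gap",round(s["finger_gap"],3),"F",s["contact_force"]); return s
E
python3 - <<'E'
from h import *
go(.622,.027,.17,np.pi/2); st("above")
print(move_l([.622,.027,.089],.08,until_force=5)); st()
grab(40); st("grab")
move_l([.622,.027,.20],.1); st("up")
frame("top"); save("top","lift"); frame("side"); save("side","lifts")
E
```

```text
above 3.6 [0.622 0.028 0.17 ] gap 0.997 F [-0.135  1.016 -0.028]
False
 4.7 [0.623 0.027 0.09 ] gap 1.0 F [ 0.336 -0.317  0.362]
grab 5.3 [0.622 0.027 0.089] gap 0.338 F [-0.851 -0.36   2.224]
up 6.6 [0.621 0.027 0.199] gap 0.333 F [ 0.362 -0.029 -2.632]
```

View pics/lifts.png

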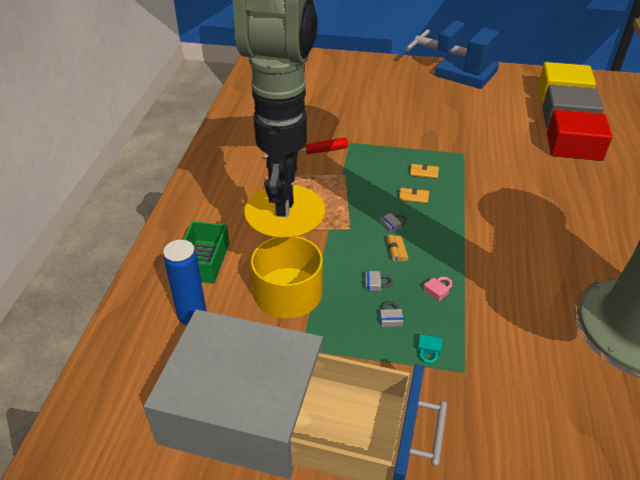

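View pics/lift.png

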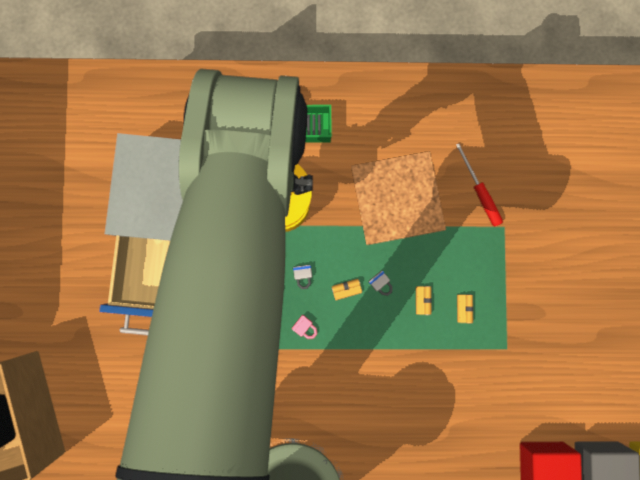

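The lid hangs level from the gripper, over the tin at (287,275) in the side view. Next I'll lay it on the mat.

```bash
python3 - <<'E'
from h import *
move_l([.641,-.229,.16],.2); st("over")
move_l([.641,-.229,.03],.1)
print(move_l([.641,-.229,.0135],.02,until_force=3)); st("touch")
let_go(); st("rel")
move_l([.641,-.229,.13],.15); 
frame("side"); save("side","matS",(200,100,460,260),3)
go(.45,.1,.25,1.5)
frame("top"); save("top","mat0"); print(lidpos("top",.014))
for d in silhouettes("top","tin")[:1]: print(d["score"],d["centre"])
for d in tip_of("top","lid")[:1]: print(d["score"],unproj("top",d["centre"],.005))
for d in tip_of("top","tin")[:1]: print(d["score"],unproj("top",d["centre"],.0))
st()
E
```

```text
over 8.1 [ 0.641 -0.228  0.16 ] gap 0.332 F [-0.327 -0.883 -1.117]
True
touch 10.2 [ 0.641 -0.229  0.015] gap 0.337 F [-0.698  0.46   4.069]
rel 10.8 [ 0.64  -0.228  0.014] gap 0.996 F [-0.301  0.101 -0.098]
(((639.5083618164062, -228.5630645751953), 63.97505569458008), ((623.4720458984375, -243.42750549316406), (76.68911743164062, 127.42387390136719), 43.03330612182617))
0.75 [280.3, 202.7]
0.68 [ 0.642 -0.223  0.005]
0.94 [0.616 0.031 0.   ]
 13.5 [0.45  0.099 0.25 ] gap 1.002 F [ 0.448 -0.763 -0.264]
```

View pics/matS.png

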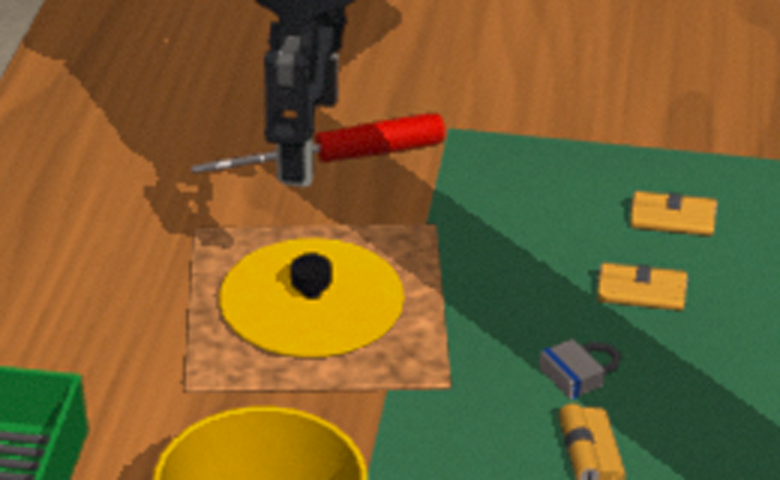

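View pics/mat0.png

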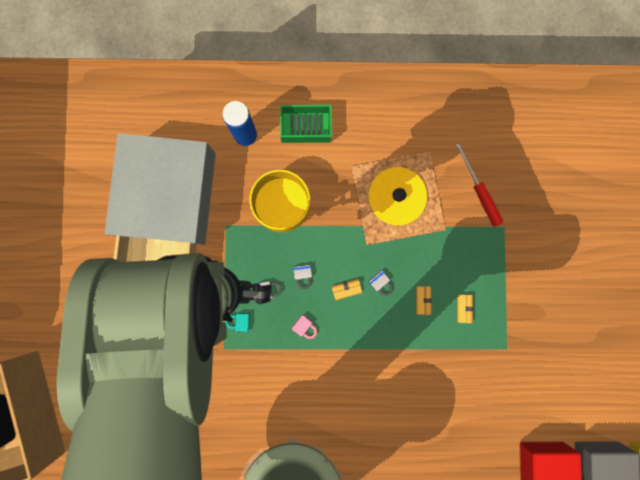

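The lid lies flat, knob up, at (399,195) on the mat, and the tin is open at (280,200). Next is cylinder 1, the nearest, so there's finger room for the middle padlock.

```bash
cat >> h.py <<'E'
TIN=(.622,.027)
def pick(x,y,th,z=.001,N=60):
    go(x,y,.12,th)
    hit=move_l([x,y,z],.15,until_force=6)
    if hit: st("HIT on descent")
    grab(N); g=get_state()["finger_gap"]
    move_l([x,y,.19],.2); s=st("picked, gap at grab %.3f"%g)
    return s["finger_gap"]
def totin(th,dx=0,dy=0):
    t=go(TIN[0]+dx,TIN[1]+dy,.19,th)
    s=st("over tin")
    move_l([TIN[0]+dx,TIN[1]+dy,.095],.12); s=st("at tin")
    let_go(); move_l([TIN[0]+dx,TIN[1]+dy,.17],.2)
E
python3 - <<'E'
from h import *
g=pick(.437,-.116,-1.293+np.pi/2)
if g>.2: totin(np.pi/2)
frame("top"); save("top","c1"); frame("side"); save("side","c1s")
for b in cyls(): print("c",*b)
for b in locks(): print("p",*b)
E
```

```text
picked, gap at grab 0.355 17.1 [ 0.436 -0.116  0.189] gap 0.354 F [ 0.728 -0.325 -1.569]
over tin 18.0 [0.621 0.027 0.189] gap 0.351 F [ 0.216 -0.063 -2.322]
at tin 18.9 [0.623 0.027 0.096] gap 0.355 F [ 0.821 -0.483 -1.919]
c [422.634 299.713] 383 [ 0.414 -0.283] [59. 31.] -0.010249841245442148
c [464.225 308.372] 414 [ 0.395 -0.374] [59. 33.] -0.015777232087901716
p [302.519 274.343] 324 [ 0.464 -0.021] [52. 40.] 0.20177065491957058
p [379.115 280.812] 260 [ 0.454 -0.186] [40. 34.] -0.7913277581435372
p [306.259 332.235] 85 [ 0.344 -0.024] [56. 30.] -1.5700452720651192
```

View pics/c1s.png

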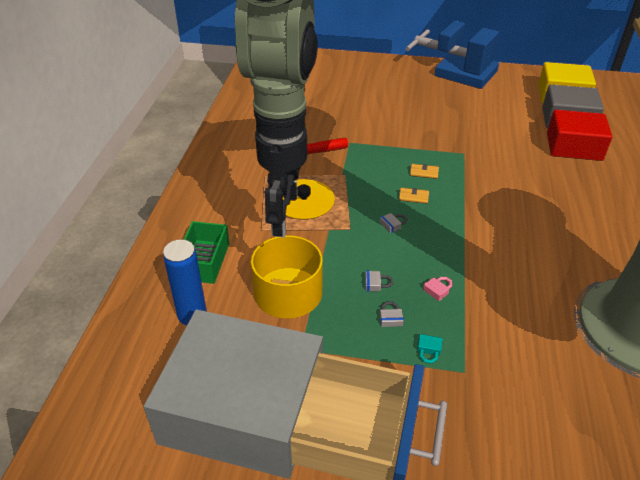

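The first cylinder is off the bench, with nothing beside the tin at (287,275). I'll take the other two, looking again before each pick.

```bash
python3 - <<'E'
from h import *
for k in range(2):
    frame("top"); c=cyls(); 
    for b in c: print("c",*b)
    c=[b for b in c if b[3][0]>50]
    if not c: break
    b=min(c,key=lambda b:b[0][0])
    g=pick(*b[2],b[4]+np.pi/2)
    if g<.2: print("EMPTY"); break
    totin(np.pi/2)
frame("top"); save("top","c3"); frame("side"); save("side","c3s")
for b in cyls(): print("c",*b)
for b in locks(): print("p",*b)
go(.4,-.3,.25,1.5)
frame("top"); save("top","c4")
for b in cyls(): print("c",*b)
for b in locks(): print("p",*b)
st()
E
```

```text
c [422.634 299.713] 383 [ 0.414 -0.283] [59. 31.] -0.010249841245442148
c [464.225 308.372] 414 [ 0.395 -0.374] [59. 33.] -0.015777232087901716
picked, gap at grab 0.348 24.2 [ 0.413 -0.282  0.189] gap 0.349 F [-0.205  0.539 -2.562]
over tin 25.6 [0.622 0.026 0.19 ] gap 0.349 F [-0.061  0.079 -1.317]
at tin 26.5 [0.623 0.027 0.096] gap 0.353 F [ 0.504 -1.047 -1.284]
c [464.225 308.372] 414 [ 0.395 -0.374] [59. 33.] -0.015777232087901716
picked, gap at grab 0.353 32.0 [ 0.394 -0.373  0.189] gap 0.352 F [-0.297 -0.574 -2.565]
over tin 33.7 [0.622 0.026 0.19 ] gap 0.35 F [-0.183 -0.413 -1.714]
at tin 34.6 [0.623 0.027 0.096] gap 0.357 F [ 0.912 -0.335 -1.998]
p [302.491 274.362] 326 [ 0.464 -0.021] [51. 40.] 0.16944467297597066
p [379.115 280.812] 260 [ 0.454 -0.186] [40. 34.] -0.7913277581435372
p [306.333 332.322] 87 [ 0.344 -0.024] [56. 30.] -1.5700452720651192
p [302.472 274.367] 324 [ 0.464 -0.021] [51. 40.] 0.16944467297597066
p [379.084 280.795] 263 [ 0.454 -0.186] [40. 34.] -0.7913277581435372
p [267.018 289.972] 327 [0.435 0.052] [52. 40.] -1.4045563354271593
p [510.981 342.141] 269 [ 0.337 -0.477] [116.  70.] -0.025528529577281134
p [520.216 326.506] 241 [ 0.358 -0.493] [65. 21.] -0.8067673679842442
p [457.603 324.538] 78 [ 0.361 -0.356] [37. 11.] -1.5701224995755423
 37.4 [ 0.401 -0.299  0.25 ] gap 1.0 F [ 0.278  0.244 -0.036]
```

View pics/c3s.png

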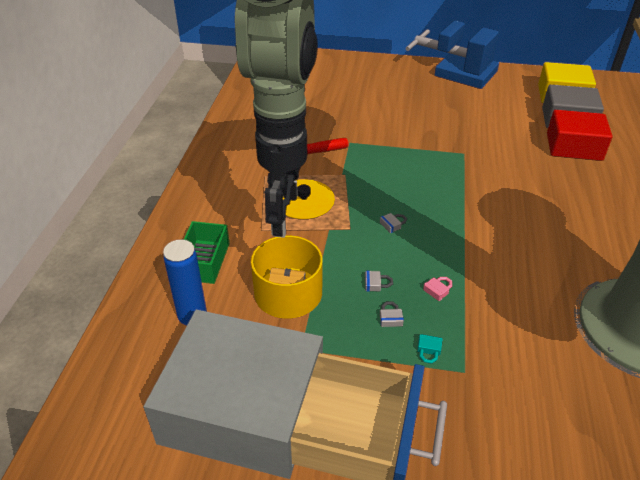

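View pics/c4.png

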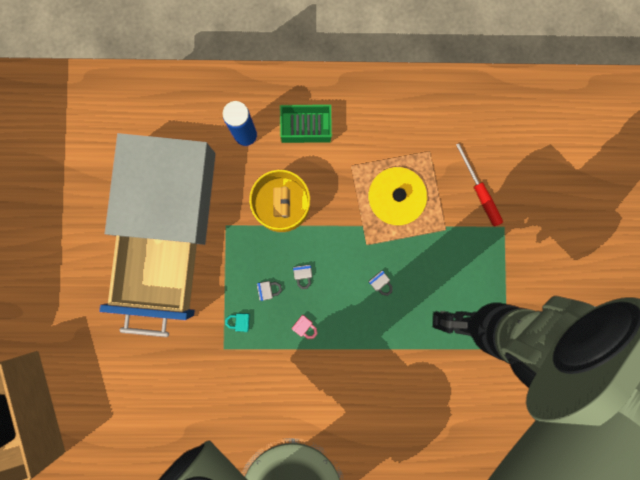

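All three cylinders are in the tin at (280,200) and the bench has no others. Now the padlocks go into the drawer, at (152,272). The look-alikes at (305,327) and (238,323) stay where they are.

```bash
cat >> h.py <<'E'
def todrawer(y,x=.466):
    go(x,y,.19,np.pi/2-.05); st("over drawer")
    move_l([x,y,.094],.15); s=st("at drawer"); let_go(); move_l([x,y,.19],.2)
E
python3 - <<'E'
from h import *
g=pick(.455,-.186,.74+np.pi/2)
if g>.25: todrawer(.255)
frame("top"); save("top","p1"); frame("side"); save("side","p1s")
for b in locks(): print("p",*b)
E
```

```text
picked, gap at grab 0.429 40.7 [ 0.454 -0.186  0.189] gap 0.427 F [-0.394  0.338 -1.758]
over drawer 42.3 [0.466 0.254 0.19 ] gap 0.427 F [-1.198 -0.355 -1.409]
at drawer 43.1 [0.467 0.255 0.095] gap 0.433 F [-0.194 -0.401 -1.6  ]
p [302.492 274.415] 323 [ 0.463 -0.02 ] [50. 41.] 0.006239563810433335
p [267.046 289.954] 329 [0.435 0.052] [51. 41.] -1.4045563354271593
p [306.812 331.98 ] 101 [ 0.346 -0.025] [53. 40.] -1.3012075423471585
```

View pics/p1s.png

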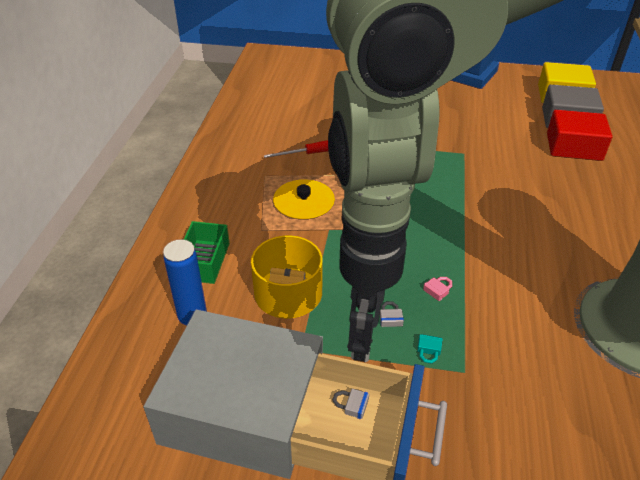

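The first padlock lies in the drawer at (352,402) in the side view. Next are the other two, with a check between them.

```bash
python3 - <<'E'
from h import *
g=pick(.475,-.019,.1+np.pi/2)
if g>.3: todrawer(.289)
frame("top")
for b in locks(): print("p",*b)
b=[b for b in locks() if abs(b[0][0]-267)<15 and abs(b[0][1]-290)<15]
if b and g>.3:
    g=pick(.433,.063,-1.42+np.pi/2)
    if g>.3: todrawer(.325)
go(.4,-.2,.25,1.5)
frame("top"); save("top","p3"); frame("side"); save("side","p3s")
for b in locks(): print("p",*b)
st()
E
```

```text
picked, gap at grab 0.428 49.0 [ 0.474 -0.019  0.189] gap 0.426 F [-0.459  0.338 -2.134]
over drawer 50.2 [0.466 0.288 0.189] gap 0.427 F [-0.252  0.394 -2.258]
at drawer 51.0 [0.467 0.289 0.095] gap 0.426 F [ 0.155  0.66  -1.83 ]
p [267.052 289.951] 328 [0.435 0.052] [52. 40.] -1.4045563354271593
p [307.371 332.093] 97 [ 0.345 -0.024] [56. 32.] -1.520556188143526
picked, gap at grab 0.428 55.7 [0.432 0.063 0.189] gap 0.426 F [-0.569 -0.371 -1.374]
over drawer 56.7 [0.466 0.324 0.189] gap 0.427 F [-0.402 -0.272 -1.691]
at drawer 57.5 [0.467 0.325 0.095] gap 0.427 F [-0.198  0.552 -1.76 ]
p [387.663 324.212] 104 [ 0.362 -0.203] [43. 13.] -1.5701235264790152
 60.7 [ 0.4   -0.199  0.25 ] gap 1.001 F [ 0.098  0.987 -0.445]
```

View pics/p3s.png

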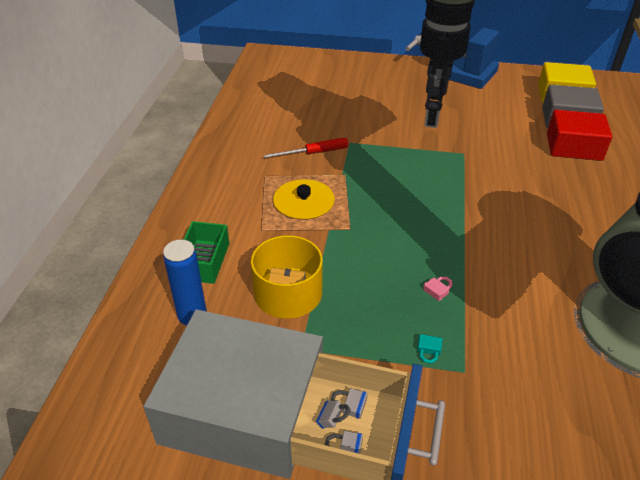

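View pics/p3.png

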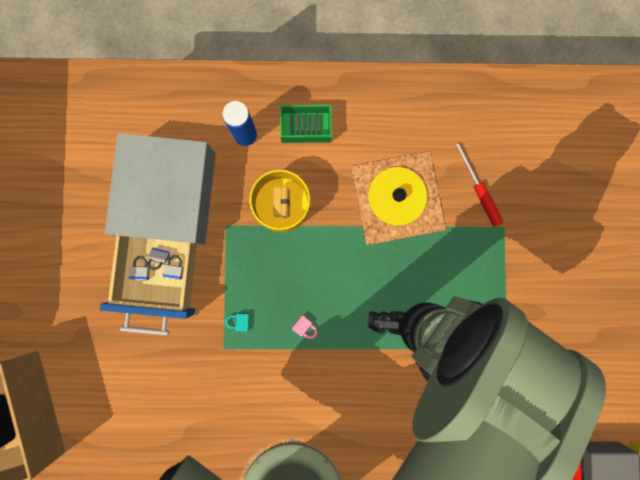

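All three padlocks are in the drawer, at (140-175,265) in the top view. The bench holds only the look-alikes, and the cylinders lie well below the tin's rim. Next I'll measure the tin's rim and the knob, then put the lid back.

```bash
cat >> h.py <<'E'
def circ(n,box,z,kind="yellow"):
    H=hsv(n); m=((H[...,0]>20)&(H[...,0]<33)&(H[...,1]>170)&(H[...,2]>50)).astype(np.uint8) if kind=="yellow" else (H[...,2]<45).astype(np.uint8)
    w=np.zeros_like(m); w[box[1]:box[3],box[0]:box[2]]=m[box[1]:box[3],box[0]:box[2]]
    k,l,s,c=cv2.connectedComponentsWithStats(w); i=1+np.argmax(s[1:,4])
    cs,_=cv2.findContours((l==i).astype(np.uint8),cv2.RETR_EXTERNAL,cv2.CHAIN_APPROX_NONE)
    p=np.array([unproj(n,q,z)[:2] for q in max(cs,key=len)[:,0]],np.float32)*1000
    A=np.c_[2*p,np.ones(len(p))]; s=np.linalg.lstsq(A,(p**2).sum(1),rcond=None)[0]
    return s[:2],np.sqrt(s[2]+s[0]**2+s[1]**2),cv2.minEnclosingCircle(p)
E
python3 - <<'E'
from h import *
frame("top")
print("rim",circ("top",(242,162,318,238),.085))
print("lid",circ("top",(362,160,435,230),.015))
print("knob",circ("top",(390,185,410,205),.041,"k"))
frame("side")
for d in tip_of("side","tin")[:1]: print(unproj("side",d["centre"],0))
for d in tip_of("side","lid")[:1]: print(unproj("side",d["centre"],.005))
E
```

```text
rim (array([620.651,  26.954]), np.float64(62.119660831020475), ((620.3189697265625, 26.644624710083008), 64.00584411621094))
lid (array([ 640.657, -227.347]), np.float64(63.93177314011452), ((640.8482055664062, -227.27960205078125), 65.13684844970703))
knob (array([ 639.702, -226.247]), np.float64(11.131687592539034), ((639.6229248046875, -226.1008758544922), 12.088993072509766))
[0.621 0.026 0.   ]
[ 0.645 -0.23   0.005]
```

```bash
python3 - <<'E'
from h import *
go(.641,-.228,.12,np.pi/2)
print(move_l([.641,-.228,.015],.1,until_force=5)); grab(40)
move_l([.641,-.228,.19],.15); s=st("lid up")
if s["finger_gap"]>.25:
    move_l([.621,.027,.19],.15); st()
    move_l([.621,.027,.105],.08); frame("side"); save("side","hov",(200,180,380,340),4); st("hover")
E
```

```text
False
lid up 65.1 [ 0.64  -0.228  0.189] gap 0.335 F [-0.65   0.425 -1.929]
 66.9 [0.621 0.026 0.19 ] gap 0.333 F [-0.566 -0.349 -2.422]
hover 68.2 [0.622 0.027 0.106] gap 0.335 F [-0.521 -0.137 -2.336]
```

View pics/hov.png

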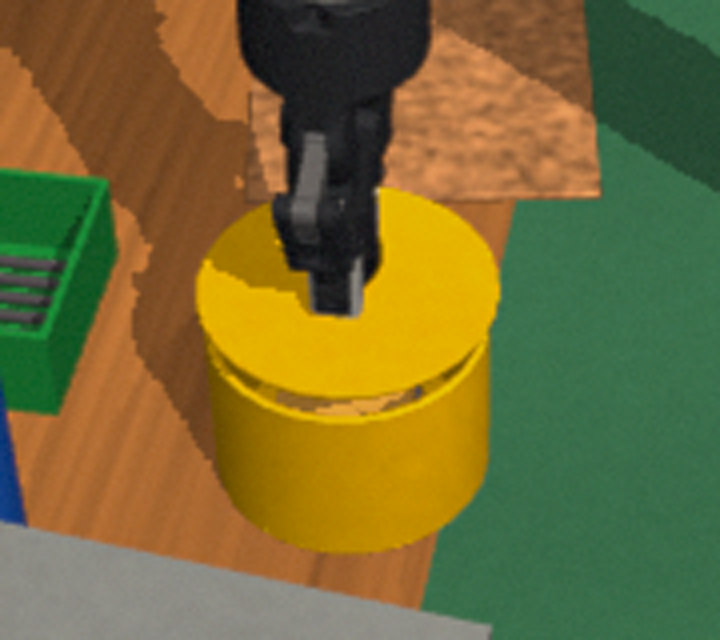

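The lid hovers level and centred over the tin, with the disc centre at column 348 and the tin at 351 in the crop. I'll lower it now.

```bash
python3 - <<'E'
from h import *
print(move_l([.621,.027,.087],.02,until_force=3)); st("touch")
let_go(); st("rel"); move_l([.621,.027,.20],.15)
go(.4,-.2,.25,1.5); st()
frame("top"); save("top","l1"); print("lid",circ("top",(235,155,322,242),.089))
frame("side"); save("side","l1s",(200,180,380,340),4)
for d in tip_of("top","cab_drawer0_handle")[:2]+tip_of("top","drawer_floor")[:2]: print(d["score"],d["centre"],unproj("top",d["centre"],.062))
save("top","drw",(90,220,220,350),5)
E
```

```text
True
touch 68.9 [0.621 0.027 0.089] gap 0.336 F [-0.266  0.72   4.607]
rel 69.5 [0.62  0.027 0.088] gap 1.002 F [ 0.313 -0.755  0.344]
 71.6 [ 0.401 -0.2    0.25 ] gap 1.0 F [ 0.237 -0.048 -1.119]
lid (array([620.374,  27.784]), np.float64(64.05630981538157), ((620.2191772460938, 27.71967887878418), 65.17862701416016))
0.66 [147.3, 327.9] [0.359 0.296 0.062]
0.85 [157.6, 256.7] [0.505 0.278 0.062]
```

View pics/l1s.png

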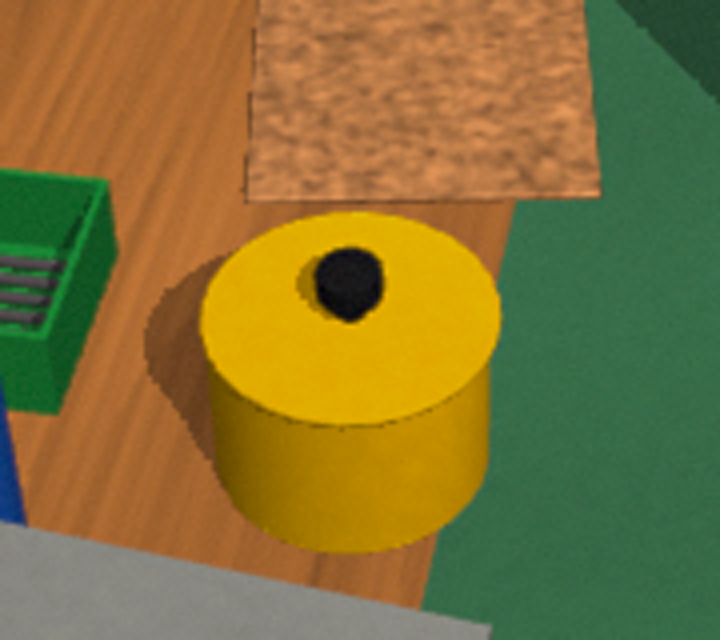

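View pics/drw.png

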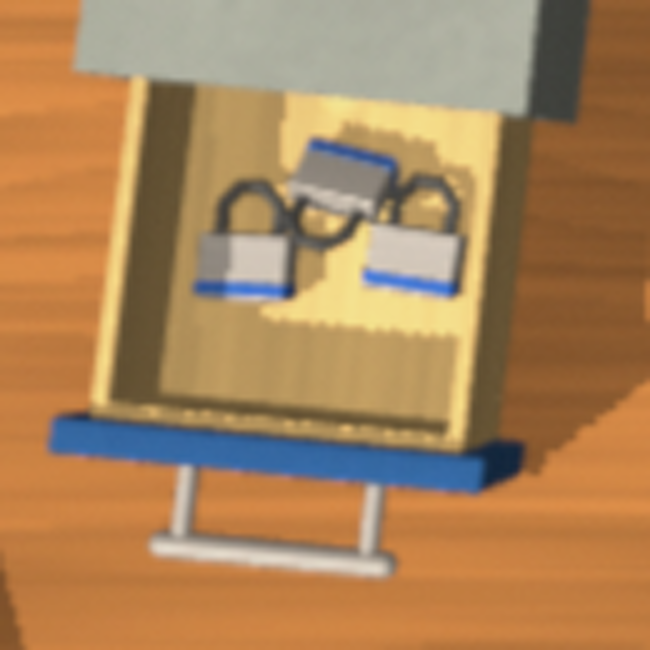

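The lid is seated and flush, and the padlocks lie low in the drawer. Now I'll push the drawer home with shut fingers on the bar handle.

```bash
python3 - <<'E'
from h import *
frame("top")
a=unproj("top",(90+155/5,220+547/5),.062); b=unproj("top",(90+390/5,220+566/5),.062); print(a,b)
c=(a+b)/2; d=(a-b)[:2]/np.linalg.norm((a-b)[:2]); u=np.array([d[1],-d[0]]); print(c,u, np.linalg.norm(a-b))
th=np.arctan2(d[1],d[0])
grab(40)
s=c[:2]-.055*u
go(*s,.2,th); st("above")
print(move_l([*s,.045],.1,until_force=8)); st("low")
e=c[:2]+.15*u
print(move_l([*e,.045],.07,until_force=12)); st("stop")
frame("side"); save("side","push")
E
```

```text
[0.356 0.349 0.062] [0.349 0.253 0.062]
[0.352 0.301 0.062] [ 0.997 -0.08 ] 0.0957800515688537
above 74.5 [0.298 0.305 0.2  ] gap -0.001 F [-0.476  0.04  -0.022]
False
low 76.2 [0.298 0.306 0.045] gap 0.001 F [ 0.544 -0.351  0.547]
True
stop 78.4 [0.474 0.291 0.044] gap 0.001 F [ 0.151 -0.209  0.97 ]
```

View pics/push.png

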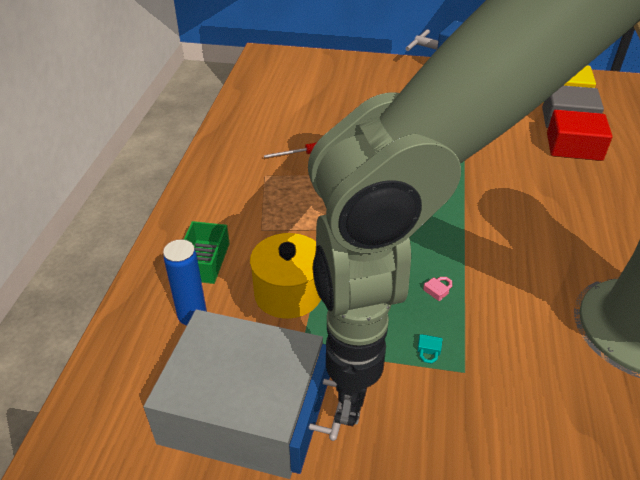

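```bash
python3 - <<'E'
from h import *
u=np.array([.997,-.08]); p=np.array(get_state()["position"])[:2]
for F in (10,20):
    p=np.array(get_state()["position"])[:2]
    e=p+.02*u
    print(move_l([*e,.045],.01,until_force=F)); st("push")
    sleep(.3); st()
p=np.array(get_state()["position"])[:2]; e=p-.07*u
move_l([*e,.045],.08); move_l([*e,.25],.15); go(.35,-.2,.3,1.5); st()
frame("side"); save("side","fin_s"); frame("top"); save("top","fin_t")
save("side","fin_c",(140,280,360,480),3.5)
for c in ("top",):
  for d in tip_of(c,"cab_drawer0_handle")[:1]+tip_of(c,"cab")[:1]: print(d["score"],unproj(c,d["centre"],.062))
print("lid",circ("top",(235,155,322,242),.089))
E
```

```text
True
push 79.2 [0.473 0.29  0.043] gap -0.002 F [-0.257 -0.636  0.163]
 79.5 [0.473 0.29  0.043] gap 0.002 F [-0.49  -0.124 -0.462]
True
push 80.5 [0.473 0.29  0.042] gap -0.002 F [ 0.14  -0.098 -0.744]
 80.8 [0.472 0.29  0.042] gap -0.002 F [-0.612  0.265 -1.524]
 85.2 [ 0.35 -0.2   0.3 ] gap -0.005 F [ 0.551  0.053 -0.051]
0.6 [0.499 0.288 0.062]
0.86 [0.629 0.257 0.062]
lid (array([620.384,  27.647]), np.float64(64.0227858936619), ((620.2191772460938, 27.71967887878418), 65.17862701416016))
```

View pics/fin_c.png

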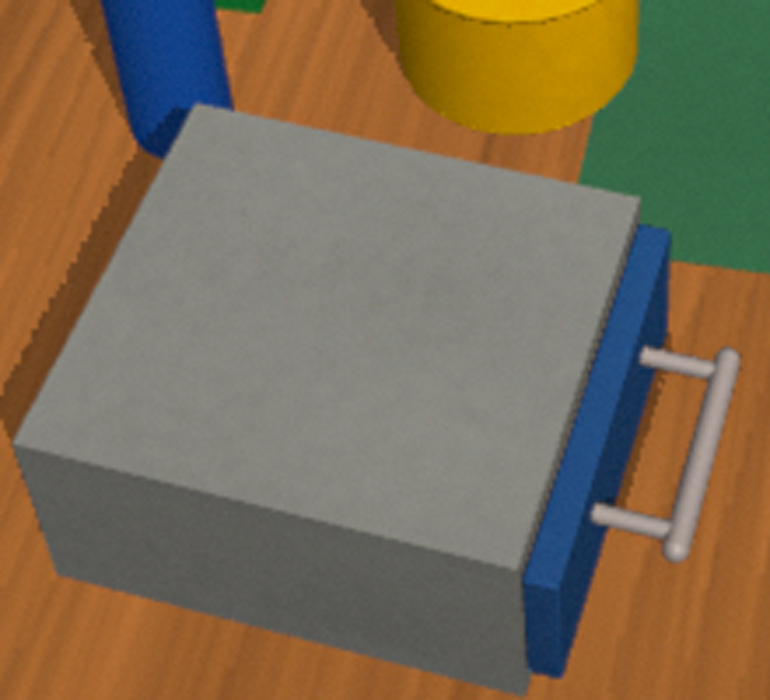

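View pics/fin_t.png

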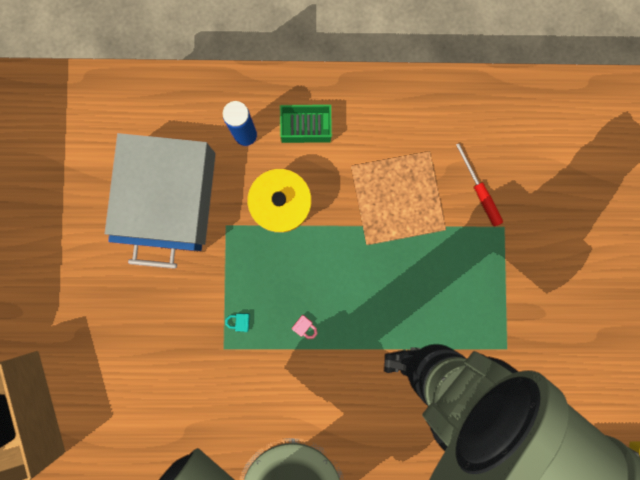

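View pics/fin_s.png

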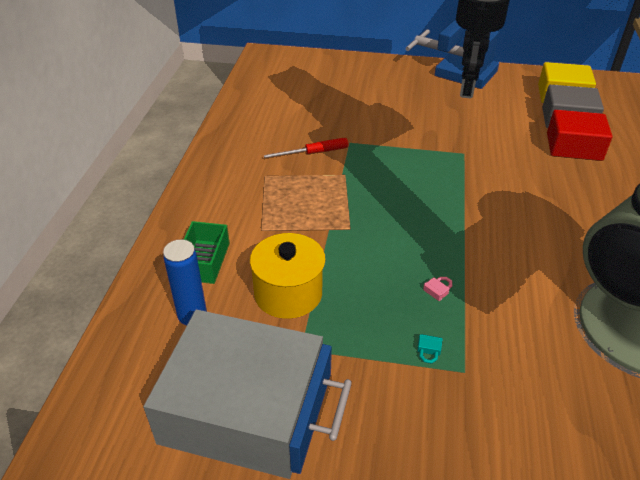

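```bash
python3 - <<'E'
from h import *
frame("top"); 
def bar(im,r0,r1):
    # bright grey bar rows at columns 135..165
    out=[]
    H=cv2.cvtColor(im,cv2.COLOR_RGB2HSV)
    for c in range(138,164):
        w=np.clip(120-H[r0:r1,c,1].astype(float),0,None)
        out.append((c,(w*np.arange(r0,r1)).sum()/max(w.sum(),1e-6)))
    return np.array(out)
i0=cv2.imread("pics/top0.png")[:,:,::-1].copy(); i1=F["top"]["img"]
for im,r0,r1 in ((i0,324,340),(i1,258,270)):
    o=bar(im,r0,r1); p=np.array([unproj("top",q,.062)[:2] for q in o]); k=np.polyfit(p[:,1],p[:,0],1); print(k,np.polyval(k,.295), np.abs(p[:,0]-np.polyval(k,p[:,1])).max())
save("top","dz",(95,220,225,280),6)
E
```

```text
[0.047 0.337] 0.3510574544023898 0.005902633535409707
[0.095 0.463] 0.4914901999360509 0.00016121671476965194
```

View pics/dz.png

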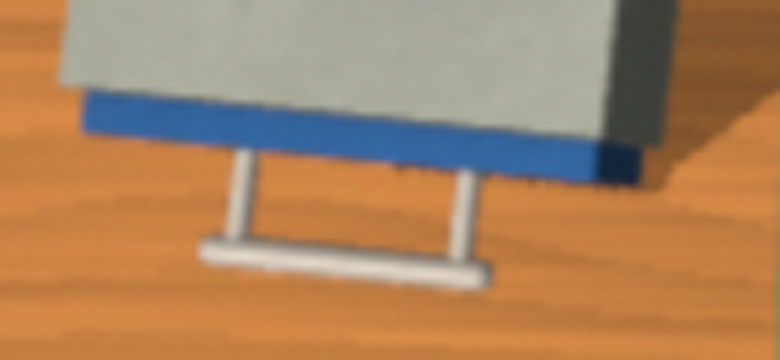

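```bash
python3 - <<'E'
from h import *
frame("top"); i0=cv2.imread("pics/top0.png")[:,:,::-1].copy(); i1=F["top"]["img"].copy(); i2=cv2.imread("pics/l1.png")[:,:,::-1].copy()
a=cv2.resize(i0[305:345,95:205],None,fx=7,fy=7,interpolation=cv2.INTER_CUBIC); b=cv2.resize(i1[230:270,95:205],None,fx=7,fy=7,interpolation=cv2.INTER_CUBIC)
cv2.imwrite("pics/bars.png",np.vstack([a,b])[:,:,::-1])
f=F["top"]
for y in (.27,.29,.31):
  for x in (.35,.495): print(x,y,proj("top",(x,y,.062)))
E
```

```text
0.35 0.27 [159.871 332.541]
0.495 0.27 [161.563 261.366]
0.35 0.29 [150.012 332.536]
0.495 0.29 [151.797 261.334]
0.35 0.31 [140.145 332.532]
0.495 0.31 [142.024 261.303]
```

View pics/bars.png

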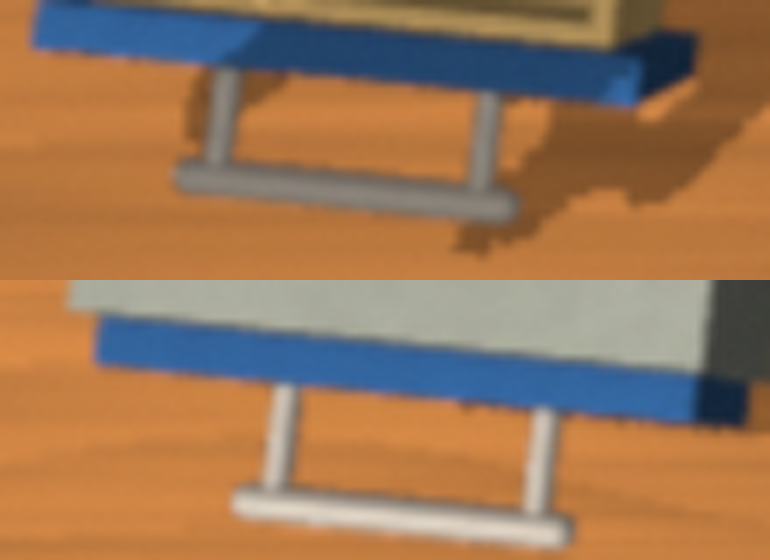

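```bash
python3 - <<'E'
from h import *
frame("top")
U=lambda c,r,z: unproj("top",(c,r),z)
bar0=U(144.3,332.3,.062); pf=U(144.3,316.1,.088); pb=U(144.3,308.7,.078)
bar1=U(152.4,263.6,.062); cf=U(152.4,238.9,.1); pf1=U(152.4,230+ (360-280+ (402-97)/600*57)/7,.088); 
print("bar0",bar0,"panelfront",pf,"panelback",pb); print("bar1",bar1,"cabfront",cf, "pf1?",pf1)
# push again
c=bar1[:2]; u=np.array([.996,-.085])
grab(40)
s=c-.05*u; th=np.arctan2(u[0],-u[1])
go(*s,.2,th); move_l([*s,.045],.12)
e=c+.03*u
print(move_l([*e,.045],.05,until_force=30))
for i in range(3): st("push"); sleep(.1)
p=np.array(get_state()["position"])
move_l([*(p[:2]-.06*u),.045],.08); p=get_state()["position"]; move_l([p[0],p[1],.25],.15); go(.35,-.2,.3,1.5)
frame("top"); i1=F["top"]["img"]
cv2.imwrite("pics/bar2.png",cv2.resize(i1[230:270,95:205],None,fx=7,fy=7,interpolation=cv2.INTER_CUBIC)[:,:,::-1])
E
```

```text
bar0 [0.35  0.302 0.062] panelfront [0.386 0.294 0.088] panelback [0.4   0.298 0.078]
bar1 [0.49  0.289 0.062] cabfront [0.539 0.278 0.1  ] pf1? [0.527 0.281 0.088]
True
push 89.9 [0.473 0.29  0.044] gap 0.002 F [0.107 0.155 1.158]
push 90.0 [0.473 0.29  0.044] gap -0.001 F [ 0.03  -0.075  0.27 ]
push 90.1 [0.473 0.29  0.044] gap -0.0 F [0.528 0.614 0.033]
```

View pics/bar2.png

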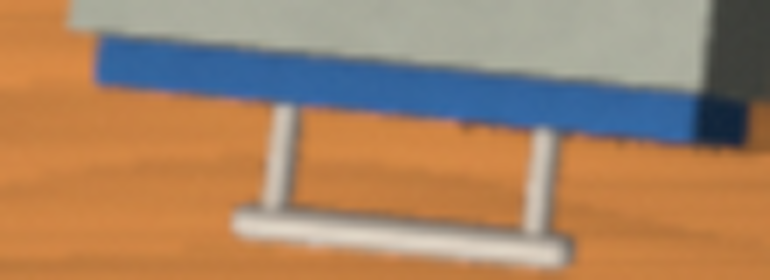

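The bar-to-cabinet distance is now 49 mm, which matches the 35 mm standoff plus the 14 mm panel. A 30 N push didn't move the drawer any further, so it's home.

```bash
python3 - <<'E'
from h import *
frame("top"); frame("side"); print("lid",circ("top",(235,155,322,242),.089)[0],[unproj("side",d["centre"],.079) for d in tip_of("side","lid")[:1]]); st()
print([ (d["score"],d["centre"]) for d in spot_in("top","cyl0")+spot_in("top","padlock0")])
sign_off()
E
```

```text
lid [620.344  27.665] [array([0.621, 0.037, 0.079])]
 94.7 [ 0.35  -0.199  0.3  ] gap 0.002 F [-0.026 -0.565  0.914]
[(0.55, [152.5, 244.6]), (0.52, [303.7, 328.3])]
the job is handed in; nothing more can be done
```

The job is done and handed in at about 95 s of the 210 s. The sign-off gives no verdict, so the results below are from my own checks.

I laid the lid flat, knob up, on the cork mat. The three brass cylinders went into the tin and the three blue-banded padlocks into the drawer. There was no fourth cylinder on the bench. I then put the lid back on the tin and pushed the drawer home. I didn't touch the pink and turquoise look-alikes, the bit bin, the spray can or the screwdriver.

**Checks that agreed:**
- **Lid:** it looked level and flush in the close-up, about 1 mm off the tin's measured centre in the top view.
- **Drawer:** it stopped hard, and a 30 N push didn't move it. The handle sits 49 mm from the cabinet front, which matches the 35 mm handle standoff plus the panel, which I measured at about 14 mm.
- **Bench:** the final pictures show only the look-alikes and the bystanders left out.

**Checks that disagreed:**
- **Drawer travel:** I measured about 140 mm against a stated maximum of 145 mm. I put this down to the drawer starting slightly less open, since it was already against its stop.
- **Lid position:** the last side-camera estimate was about 10 mm off in y. I trusted the top-view circle fit and the close-up instead.
- **Stray detection:** the network reported a weak "cylinder" (score 0.55) on the drawer front, where the pictures show none.

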